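Level the tray stand and set the stoppered flasks on it

TASK

The little aluminium stand leans and rocks: turn its two levelling screws, the stand still empty, until the plate is level (within a degree) and all four feet carry their share of the weight, and let go of it. Then close every flask with one of the stoppers from the rack, pushed in straight until its flange sits on the rim, and leave all the flasks standing upright on the stand's plate, the stand still level and firm on its four feet and the other things on the bench left where they are.

Things in the scene. Friction and masses are not known exactly. Their poses are not given: they have to be found in the camera images.
- stand: loose aluminium tray plate on four rubber feet, 3.4 kg in all, 230 (x) x 280 (y) mm. Origin at bench level under its centre when level, z up; plate top 50 mm above it, with a rim 6 mm wide and high. Feet at x +-85, y +-105 mm: those at +x on fixed legs, those at -x on levelling screws and standing on card slips of unlike thickness. Starts leaning towards the screws; level with origin and fixed feet at bench height
- screw_left (a joint): levelling screw in the stand's (-85, 105) mm corner, in rad, 0 to 9; grows clockwise seen from above. Each rad drives its foot and knob 1.6 mm down relative to the plate; at 0 the unloaded foot's underside is 12 mm above the stand's origin level. Stays where it is left (friction about 0.08 N m)
- screw_left_grip (a point): grip point of that screw's knob, on the screw axis, 96 mm above the stand's origin at joint 0 and 1.6 mm lower per rad; the knob is a flat black upright bar 46 mm long (this point's x), 12 mm thick (its y), 26 mm high (10 mm of it above this point), turning with the screw
- slip_left: square card slip fixed on the bench under one of the two screw feet (which of the two varies), 60 x 60 mm; its top is 10 mm above its origin, 1 to 7 mm above the bench
- screw_right (a joint): levelling screw in the stand's (-85, -105) mm corner, in rad, 0 to 9; grows clockwise seen from above. Each rad drives its foot and knob 1.6 mm down relative to the plate; at 0 the unloaded foot's underside is 12 mm above the stand's origin level. Stays where it is left (friction about 0.08 N m)
- screw_right_grip (a point): grip point of that screw's knob, on the screw axis, 96 mm above the stand's origin at joint 0 and 1.6 mm lower per rad; the knob is a flat black upright bar 46 mm long (this point's x), 12 mm thick (its y), 26 mm high (10 mm of it above this point), turning with the screw
- slip_right: square card slip fixed on the bench under one of the two screw feet (which of the two varies), 60 x 60 mm; its top is 10 mm above its origin, 1 to 7 mm above the bench
- foot_back_left: round rubber foot of the stand, 28 mm across, 10 mm thick, origin at the centre of its underside; springy, about 8 N/mm, on a leg of fixed height
- foot_back_right: round rubber foot of the stand, 28 mm across, 10 mm thick, origin at the centre of its underside; springy, about 8 N/mm, on a leg of fixed height
- foot_front_left: round rubber foot of the stand, 28 mm across, 10 mm thick, origin at the centre of its underside; springy, about 8 N/mm, hangs on the levelling screw of that side
- foot_front_right: round rubber foot of the stand, 28 mm across, 10 mm thick, origin at the centre of its underside; springy, about 8 N/mm, hangs on the levelling screw of that side
- flask_1: amber glass flask (two or three are there), 250 g; body 60 mm across and 55 mm high, sloping shoulder, straight neck from 70 to 105 mm height, 36 mm across outside, 28 mm inside, 35 mm deep; origin at the centre of its underside, z up
- flask_2: amber glass flask (two or three are there), 250 g; body 60 mm across and 55 mm high, sloping shoulder, straight neck from 70 to 105 mm height, 36 mm across outside, 28 mm inside, 35 mm deep; origin at the centre of its underside, z up
- flask_3: amber glass flask (two or three are there), 250 g; body 60 mm across and 55 mm high, sloping shoulder, straight neck from 70 to 105 mm height, 36 mm across outside, 28 mm inside, 35 mm deep; origin at the centre of its underside, z up
- stopper_1: white stopper, 40 g; origin at the centre of its narrow lower end, z up. Tapered plug 24 mm long, 18 mm across below, 25 above; flange 35 mm across from 24 to 28 mm; round grip 22 mm across from 28 to 52 mm. Home: flange on the flask's rim, origin 81 mm above the flask's. Starts upright in one of three 14 mm deep holes, 55 mm apart, of a grey rack 64 x 172 x 18 mm, origin 4 mm above the bench
- stopper_2: white stopper, 40 g; origin at the centre of its narrow lower end, z up. Tapered plug 24 mm long, 18 mm across below, 25 above; flange 35 mm across from 24 to 28 mm; round grip 22 mm across from 28 to 52 mm. Home: flange on the flask's rim, origin 81 mm above the flask's. Starts upright in one of three 14 mm deep holes, 55 mm apart, of a grey rack 64 x 172 x 18 mm, origin 4 mm above the bench
- stopper_3: white stopper, 40 g; origin at the centre of its narrow lower end, z up. Tapered plug 24 mm long, 18 mm across below, 25 above; flange 35 mm across from 24 to 28 mm; round grip 22 mm across from 28 to 52 mm. Home: flange on the flask's rim, origin 81 mm above the flask's. Starts upright in one of three 14 mm deep holes, 55 mm apart, of a grey rack 64 x 172 x 18 mm, origin 4 mm above the bench
- jar_low: bystander: low round jar with brass-coloured lid, 52 mm across, 40 mm tall
- jar_wide: bystander: round jar with white lid, 66 mm across, 60 mm tall
- solvent_bottle: bystander: clear plastic bottle, 48 mm across, 130 mm tall
- brush: bystander: brush lying flat, 170 mm long
- phone: bystander: black telephone lying flat, 150 x 72 x 9 mm
- case: bystander: grey spectacles case, 60 x 160 x 35 mm
- loupe: bystander: hand magnifier lying flat, lens 66 mm across, handle 130 mm from the lens centre to its end

How it is judged:
By the outcome, as a careful person would: the job done as asked, in the order asked, and still so for the second after the job is handed in, with the robot touching nothing.
Of flask_1, flask_2, flask_3 only 2 to 3 are there at a start; the rules pass over those that are not, and their reading is None.
At some moment in a run one of flask_1, flask_2, flask_3 may be knocked a few centimetres aside while the robot is not near it.
It also fails if it takes over 210 s, if anything falls off the work surface, if the arm or the gripper's body presses on something with over 40 N, if the wrist force passes 120 N, or if a joint passes its speed limit or range.

ROBOT

A 6-joint arm with a two-finger parallel gripper is mounted at the origin on the work surface. World frame = base frame: x ahead of the robot, y to its left, z up, the work surface at z = 0. Lengths are in m, angles in rad, forces in N, time in s.
With the tool pointing down it reaches from about 0.325 to 1 m from the base axis. Payload 5.1 kg.
Tool frame: the origin (TCP) lies at the very end of the fingers, on their centre line; the grasp point (between the pads) lies 19 mm behind it; z points along the fingers, y is the line along which they close (so a half turn about z gives the same grasp; the last joint's range is limited). The gripper opens to 85 mm and grips with 20 to 120 N. Pads are 22 mm wide; open, the fingers measure 114 mm over their backs; the gripper's body (76 mm by 85 mm) begins 54 mm behind the grasp point. The pads swing forward as they close: fully open they stand 13 mm farther back than shut.
Start: joints at [1.242, 0.124, 1.65, -0, 1.367, -0.083], TCP at [0.158, 0.63, 0.231] pointing down, gripper open.
Joint ranges: [-2.61, 2.61], [-1.02, 2.33], [0.03, 2.71], [-1.35, 4.49], [0.32, 2.68], [-2.91, 2.91]. Speed limits (rad/s): [2.57, 2.57, 3.14, 3.14, 3.14, 3.14].

INTERFACE

Orientations are given as a unit quaternion [w, x, y, z].
In Python, from workcell import env, get_image gives the robot as it stands. The module is installed in compiled form; this text tells all that it offers.
- The arm moves only by the tool step_arm, never from a script. Its arguments are lists of equal length, an entry for each row: "travel": the shift along the tool's x, y, z in cm, a list of three; "twist": the turn about the tool's z in rad. In form: {"travel": [[dx, dy, dz], ...], "twist": [twist, ...]}. A call has 1 to 20 rows; each row is the pose to reach, as a shift and turn from the pose commanded when the call began, along the tool's axes at that moment; what a row does not reach only later rows make up. A row lasts 1/8 s, in which the tool goes at most 62.5 mm and 10.7 degrees, less where a joint would pass 70% of its speed; a pose out of reach is approached as far as the arm can. A call with a gripper value outside its range is refused whole. "gripper" is the gripper's target within -1 to 1 (fully open at 1, half-way at 0, shut at -1), set as the call begins (left out, the last holds). The fingers move at their own pace and stop on an object; "force" is the grip in N (left out, the last holds). Time passes only in rows, so rows that repeat a pose let the fingers close. It gives the time, the measured TCP pose, the force, the opening and the grip force at its end, in the units of the state.
- env.sense(): the state, without advancing time (a new reading comes with each control period).
- get_image(name): name is "side" or "top"; returns a dict with "color" (400x640x3 uint8, red, green, blue), "range_z" (400x640 float32, m along the optical axis (not along the pixel's ray), 0 where there is no reading), "intrinsics" (3x3 intrinsics, pixels), "k1" (the pictures are not rectified: a ray, as slopes to the right and down, at radius r is drawn at 1 + k1 r^2 times it, then the intrinsics apply), "R" (3x3) and "t" (3): a world point X has camera coordinates R X + t. Camera axes: x right, y down, z forward; pixel columns grow to the right and rows downward; lengths in m; the calibration is good to about 2 mm. A picture is of the moment at which its call begins.
- env.close_job(): hands the job in; it is judged then, once.
The state is a dict: "clock": time; "q": joint angles; "dq": joint speeds; "joint_torque": joint torques, N m; "tool_pos": TCP position; "eef_rot": TCP orientation; "wrist_force": force on the tool from outside, world axes, zero at the start; "torque": the same for the moment, N m; "finger_gap": finger opening in m; "grip_force": force on a finger pad.
Only numpy, scipy, OpenCV 4.12 (cv2) and the standard library are available. Lean on these libraries where they do the work, as an engineer would, in place of code of your own. Each camera call takes 0.05 s, during which the arm holds its last target. There are 200 camera calls.

## Working session

There is one attempt and no reset: what is moved stays moved. The work goes in short steps, Python scripts to look and compute and a tool call to move; the robot and the scene stay as the last step left them, time stands still between calls to the robot, and variables do not carry over. Pictures are saved under pics/ and viewed, at most 14 in all, crops included, and the job is handed in when it is done.

Besides the shell and the picture viewer there is one more tool, called after "Call:" as name([rows], argument=value, ...), one row to a line, values as JSON. step_arm: Moves the arm, as the interface text tells. Its arguments: {"type":"object","properties":{"travel":{"type":"array"},"twist":{"type":"array"},"gripper":{"type":"number"},"force":{"type":"number"}},"required":["travel","twist"]}

```bash
mkdir -p pics
cat > h.py <<'E'
import numpy as np, cv2
from workcell import env, get_image
def save(im,name,crop=None,scale=1):
    c=im["color"][:,:,::-1]
    if crop: c=c[crop[1]:crop[3],crop[0]:crop[2]]
    if scale!=1: c=cv2.resize(c,None,fx=scale,fy=scale,interpolation=cv2.INTER_CUBIC)
    cv2.imwrite(name,c)
def slopes(im,uv):
    K=im["intrinsics"]; uv=np.atleast_2d(uv).astype(float)
    d=np.stack([(uv[:,0]-K[0,2])/K[0,0],(uv[:,1]-K[1,2])/K[1,1]],1); s=d.copy()
    for _ in range(10): s=d/(1+im["k1"]*(s**2).sum(1,keepdims=True))
    return s
def plane(im,uv,z):
    s=slopes(im,uv); R=im["R"];t=im["t"]; c=-R.T@t
    d=np.c_[s,np.ones(len(s))]@R
    return c+d*((z-c[2])/d[:,2])[:,None]
def cloud(im):
    h,w=im["range_z"].shape; u,v=np.meshgrid(np.arange(w),np.arange(h))
    s=slopes(im,np.c_[u.ravel(),v.ravel()]); z=im["range_z"].ravel()
    P=np.c_[s*z[:,None],z]-im["t"]
    P=P@im["R"]; P[z==0]=np.nan
    return P.reshape(h,w,3)
def proj(im,X):
    X=np.atleast_2d(X)@im["R"].T+im["t"]; s=X[:,:2]/X[:,2:]
    s=s*(1+im["k1"]*(s**2).sum(1,keepdims=True)); K=im["intrinsics"]
    return np.c_[s[:,0]*K[0,0]+K[0,2],s[:,1]*K[1,1]+K[1,2]]
E
python3 - <<'E'
from h import *
for n in("top","side"):
    im=get_image(n); save(im,f"pics/{n}0.png"); print(n,-im["R"].T@im["t"],im["R"][2],im["k1"],im["intrinsics"][0,0])
s=env.sense(); print(s)
E
```

```text
top [ 0.39553328 -0.01920576  1.30903452] [ 0.13905113  0.00797385 -0.9902531 ] -0.08081580465813798 364.57596105488614
side [-0.48522654 -1.02293798  0.91985475] [ 0.62012352  0.61098202 -0.49208515] -0.09584621985564735 481.82577658907076
{'clock': 0.1, 'q': array([ 1.24236099e+00,  1.24449868e-01,  1.65158312e+00,  8.49301149e-06,
        1.36748671e+00, -8.26203646e-02]), 'dq': array([-0.00023794, -0.00302902, -0.00124005,  0.00199815, -0.00170103,
       -0.00018423]), 'joint_torque': array([ 6.22339994e-04, -4.24934614e+01, -3.66653359e+01, -2.61905313e-05,
        4.03059661e-03, -1.32114803e-05]), 'tool_pos': array([0.15803061, 0.62991185, 0.23014247]), 'eef_rot': array([-2.00710902e-04,  1.22599074e-01,  9.92455812e-01, -9.42398561e-04]), 'wrist_force': array([-0.35162527, -0.59547014, -0.32334301]), 'torque': array([ 0.04190026, -0.01996376, -0.00823913]), 'grip_force': 0.0, 'finger_gap': 0.08558084979103896}
```

View pics/top0.png

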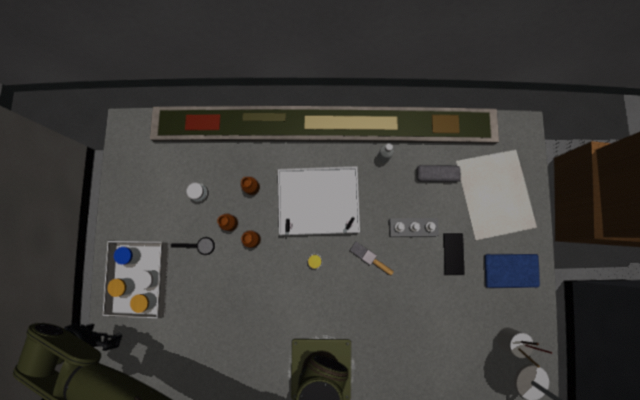

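View pics/side0.png

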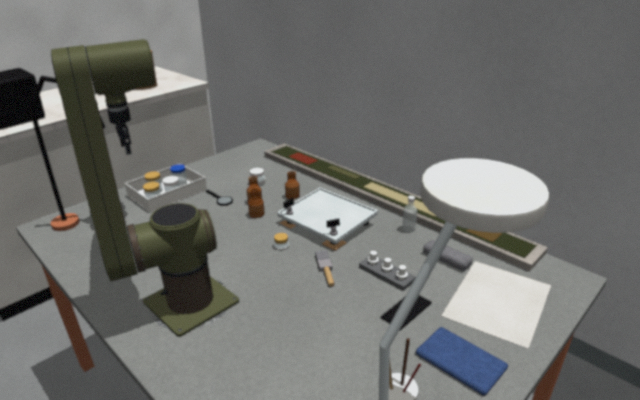

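Top view: the stand is around (318,200), with its knobs at (288,226) and (350,224). The three flasks are at (250,185), (228,222) and (250,239), and the stoppers are at (399/415/431,227). Up in the image is +x and left is +y. Next I measure everything.

```bash
cat >> h.py <<'E'
def fitp(P):
    P=P[np.isfinite(P).all(-1)]
    for _ in range(4):
        A=np.c_[P[:,:2]-P[:,:2].mean(0),np.ones(len(P))]; c=np.linalg.lstsq(A,P[:,2],rcond=None)[0]
        r=P[:,2]-A@c; P=P[abs(r)<max(2*r.std(),.001)]
    return c,r.std(),len(P),P[:,:2].mean(0)
def level(im,verbose=True):
    """plate slope minus bench slope (deg along x,y), plate centre height above bench"""
    P=cloud(im); b=[]
    c,s,n,m=fitp(P[178:222,286:350].reshape(-1,3))
    Q=np.concatenate([P[245:300,200:300],P[245:320,385:440]]).reshape(-1,3) if 0 else np.concatenate([P[150:162,285:350].reshape(-1,3),P[242:250,262:300].reshape(-1,3),P[242:250,325:345].reshape(-1,3),P[170:210,365:380].reshape(-1,3),P[160:220,262:272].reshape(-1,3)])
    d,s2,n2,m2=fitp(Q)
    print("slope deg x,y:",np.degrees(c[:2]-d[:2]),"raw",np.degrees(c[:2]),np.degrees(d[:2]),"plate z",c[2],"bench z",d[2]+d[:2]@(m-m2),s,n,s2,n2,m)
    return c,m,d
E
python3 - <<'E'
from h import *
im=get_image("top"); level(im); im=get_image("top"); c,m,d=level(im)
P=cloud(im); hsv=cv2.cvtColor(im["color"],cv2.COLOR_RGB2HSV)
# knobs: dark px over plate
g=im["color"].max(2)
for (a,b,c0,d0) in [(280,215,298,240),(340,212,360,236)]:
    sub=(g[b:d0,a:c0]<60).astype(np.uint8); n,l,st,ce=cv2.connectedComponentsWithStats(sub); k=1+st[1:,4].argmax()
    v,u=np.where(l==k); uv=np.c_[u+a,v+b]; z=P[v+b,u+a,2]
    print("knob px",uv.mean(0),len(uv),"z",np.nanpercentile(z,[10,50,90])); X=plane(im,uv,.092)
    w,V=np.linalg.eigh(np.cov(X[:,:2].T)); print(X.mean(0),"yaw",np.degrees(np.arctan2(V[1,1],V[0,1])),np.sqrt(w*12))
# flasks: orange/red mask
H=hsv; mk=((H[...,0]<14)&(H[...,1]>140)&(H[...,2]>40)).astype(np.uint8); mk[:150]=0; mk[:,:200]=0; mk[:,300:]=0
n,l,st,ce=cv2.connectedComponentsWithStats(mk)
for k in range(1,n):
    if st[k,4]>60:
        v,u=np.where(l==k); p=P[v,u]; zt=np.nanmax(p[:,2]); sel=p[:,2]>.095
        print("flask",ce[k],st[k],"top pts",np.nanmean(p[sel],0),sel.sum(), "body plane",plane(im,ce[k],.04))
# stoppers
sub=(g>120).astype(np.uint8); sub[:215]=0; sub[240:]=0; sub[:,:385]=0; sub[:,445:]=0
n,l,st,ce=cv2.connectedComponentsWithStats(sub)
for k in range(1,n):
    if st[k,4]>15:
        v,u=np.where(l==k); p=P[v,u]; sel=p[:,2]>.045
        print("stop",ce[k],st[k],np.nanmean(p[sel],0),sel.sum(),"plane",plane(im,ce[k],.046))
save(im,"pics/c1.png",(200,150,450,260),3.2)
s=get_image("side"); save(s,"pics/s1.png",(220,160,440,300),3.6)
E
```

```text
slope deg x,y: [ 2.80572812 -0.76018698] raw [ 2.75100563 -0.83651694] [-0.0547225  -0.07632996] plate z 0.04618878384077147 bench z 0.00016762395199855658 0.0020677047095080973 2485 0.0021304857740181067 2133 [0.58559795 0.0153316 ]
slope deg x,y: [ 2.83021568 -0.65998592] raw [ 2.81810497 -0.72868834] [-0.01211071 -0.06870241] plate z 0.0461388147405155 bench z 0.00015913197251010645 0.002102880142445984 2520 0.0020777049904283926 2151 [0.58551118 0.01552417]
knob px [287.36956522 225.2173913 ] 46 z [0.08337442 0.09520923 0.09790672]
[0.48992516 0.11412567 0.092     ] yaw -178.77657222149912 [0.01234154 0.04069832]
knob px [349.2972973  223.40540541] 37 z [0.09476828 0.09786307 0.10020174]
[ 0.49802692 -0.09309727  0.092     ] yaw 148.44799866873126 [0.01021675 0.04094579]
flask [248.74528302 184.33490566] [241 177  17  16 212] top pts [0.63452461 0.25728064 0.1028958 ] 35 body plane [[0.63805118 0.26125152 0.04      ]]
flask [226.20642202 221.55504587] [218 214  17  17 218] top pts [0.50295077 0.32929598 0.10324953] 43 body plane [[0.50436458 0.33608636 0.04      ]]
flask [249.74090909 238.69545455] [242 231  17  17 220] top pts [0.44507826 0.24596289 0.10376907] 40 body plane [[0.4453961  0.25034573 0.04      ]]
stop [400.2        225.70909091] [395 222  10  10  55] [ 0.49452286 -0.27281266  0.05610695] 32 plane [[ 0.49533924 -0.27304157  0.046     ]]
stop [415.69811321 225.56603774] [411 222   9   9  53] [ 0.49518502 -0.3266098   0.05615666] 25 plane [[ 0.49623441 -0.32734696  0.046     ]]
stop [431.3125     225.39583333] [426 222  10   9  48] [ 0.49628233 -0.38189907  0.05629606] 28 plane [[ 0.49720614 -0.38232918  0.046     ]]
```

View pics/c1.png

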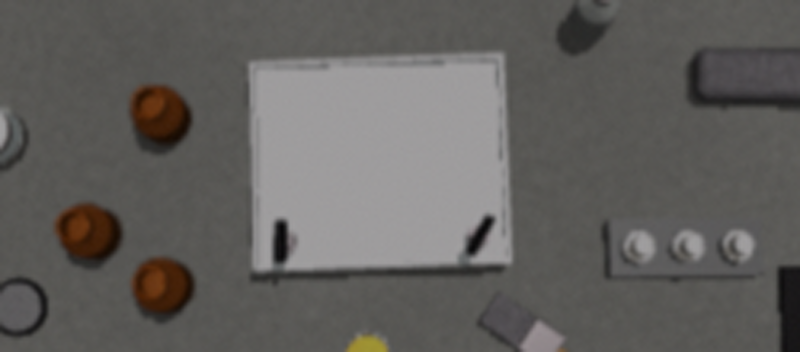

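View pics/s1.png

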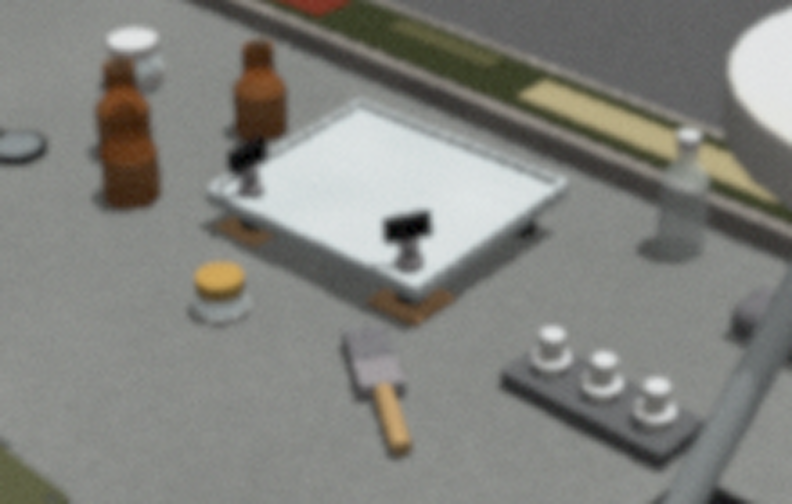

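The pictures confirm it: the left bar lies along x, the right one is yawed −31.5°, both screws are near 0, and the lean is 2.8° towards the screws and 0.7° to the left. I'll go above the left knob first.

Call:
step_arm([
  [-44.8,-41.9,0],
  [-44.8,-41.9,0],
  [-44.8,-41.9,0],
  [-44.8,-41.9,0],
  [-44.8,-41.9,0],
  [-44.8,-41.9,0],
  [-44.8,-41.9,0],
  [-44.8,-41.9,0],
  [-44.8,-41.9,0],
  [-44.8,-41.9,0],
  [-44.8,-41.9,0],
  [-44.8,-41.9,0],
  [-44.8,-41.9,0],
  [-44.8,-41.9,6],
], twist=[-0.27,-0.27,-0.27,-0.27,-0.27,-0.27,-0.27,-0.27,-0.27,-0.27,-0.27,-0.27,-0.27,-0.27], gripper=-0.1, force=30)

```text
clock: 2.0
tool_pos: [0.4946, 0.1168, 0.1767]
eef_rot: [0.007, -0.013, 1.0, 0.001]
wrist_force: [0.1, 0.1, -1.4]
finger_gap: 0.0387
grip_force: 0.0
```

```bash
cat >> h.py <<'E'
from scipy.spatial.transform import Rotation as Ro
def rel(x,y,z,yaw=None):
    s=env.sense(); q=s["eef_rot"]; R=Ro.from_quat([q[1],q[2],q[3],q[0]]).as_matrix()
    a=np.degrees(np.arctan2(R[1,0],R[0,0])); d=R.T@(np.array([x,y,z])-s["tool_pos"])*100
    tw=0 if yaw is None else -np.radians((yaw-a+90)%180-90)
    print("travel cm",d.round(2),"twist",round(tw,3),"| yaw",round(a,1),"q6",round(s["q"][5],2),"tilt",np.degrees(np.arccos(-R[2,2])).round(2),s["tool_pos"].round(4),s["wrist_force"].round(1),s["torque"].round(2))
E
python3 -c "
from h import *
rel(.4905,.1145,.069,1)"
```

```text
travel cm [ 0.56 -0.24 10.76] twist 0.009 | yaw -178.5 q6 -1.47 tilt 0.76 [0.4946 0.1168 0.1767] [ 0.1  0.1 -1.4] [ 0.02 -0.07  0.02]
```

Call:
step_arm([
  [0,0,0],
  [0,0,0],
], twist=[0,0])

```text
clock: 2.25
tool_pos: [0.4911, 0.1158, 0.1728]
eef_rot: [0.001, -0.013, 1.0, 0.0]
wrist_force: [-0.3, -0.9, 0.0]
finger_gap: 0.0383
grip_force: 0.0
```

```bash
python3 -c "
from h import *
rel(.4905,.1145,.069,1)"
```

```text
travel cm [ 0.08 -0.13 10.38] twist 0.008 | yaw -178.5 q6 -1.47 tilt 0.07 [0.4911 0.1158 0.1728] [-0.3 -0.9  0. ] [-0.05 -0.01 -0.  ]
```

Call:
step_arm([
  [0.1,-0.1,4],
  [0.1,-0.1,7],
  [0.1,-0.1,9],
  [0.1,-0.1,10.3],
  [0.1,-0.1,10.3],
  [0.1,-0.1,10.3],
], twist=[0.01,0.01,0.01,0.01,0.01,0.01])

```text
clock: 3.0
tool_pos: [0.4911, 0.1142, 0.07]
eef_rot: [0.001, -0.007, 1.0, 0.0]
wrist_force: [0.3, -0.2, 0.4]
finger_gap: 0.0382
grip_force: 0.0
```

Call:
step_arm([
  [0,0,0],
  [0,0,0],
  [0,0,0],
  [0,0,0],
  [0,0,0],
  [0,0,0],
  [0,0,0],
], twist=[0,0,0,0,0,0,0], gripper=-1, force=40)

```text
clock: 3.88
tool_pos: [0.4904, 0.1157, 0.0699]
eef_rot: [0.001, -0.007, 1.0, 0.002]
wrist_force: [-2.7, 7.8, 4.4]
finger_gap: 0.0113
grip_force: 44.6
```

```bash
python3 -c "
from h import *
rel(.4905,.1145,.069,1)
s=get_image('side');save(s,'pics/s2.png',(220,130,400,250),4)"
```

```text
travel cm [-0.01 -0.12  0.09] twist -0.004 | yaw -179.2 q6 -1.46 tilt 0.22 [0.4904 0.1157 0.0699] [-2.7  7.8  4.4] [ 0.86  0.35 -0.12]
```

View pics/s2.png

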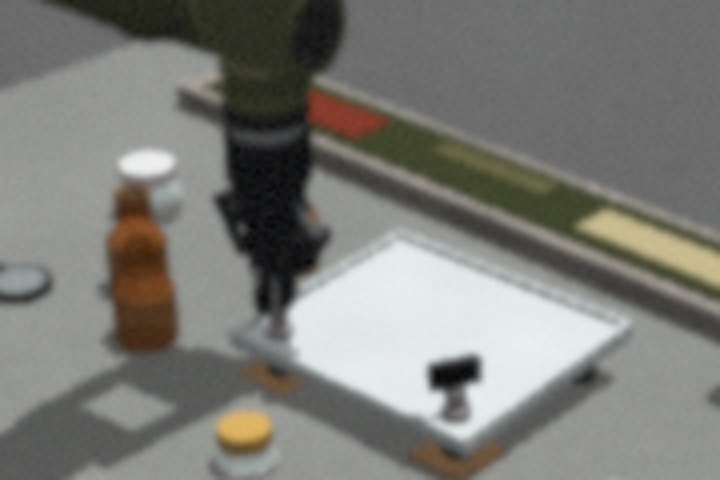

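The left knob, under the fingers at (275,320), is held. Turning it clockwise.

Call:
step_arm([
  [0,0.15,0],
  [0,0.15,0],
  [0,0.15,0],
  [0,0.15,0],
  [0,0.15,0],
  [0,0.15,0],
  [0,0.15,0],
  [0,0.15,0],
  [0,0.15,0],
  [0,0.15,0],
  [0,0.15,0],
], twist=[0,0.17,0.34,0.51,0.68,0.85,1.02,1.19,1.36,1.5,1.5])

```text
clock: 5.3
tool_pos: [0.492, 0.1162, 0.0695]
eef_rot: [0.002, 0.676, 0.737, 0.003]
wrist_force: [4.6, 3.4, -1.6]
finger_gap: 0.0113
grip_force: 44.7
```

```bash
python3 -c "
from h import *
rel(.4905,.1145,.069,1)"
```

```text
travel cm [-0.16 -0.17  0.05] twist -1.502 | yaw 94.9 q6 0.04 tilt 0.37 [0.492  0.1162 0.0695] [ 4.6  3.4 -1.6] [ 0.89 -1.36 -0.06]
```

Call:
step_arm([
  [0,0,0],
  [0,0,0],
  [0,0,0],
  [0,0,0],
  [0,0,0],
  [0,0,0],
  [0,0,0],
  [0,0,0],
  [0,0,0],
  [0,0,0],
  [0,0,0],
  [0,0,0],
  [0,0,0],
  [0,0,0],
  [0,0,0],
  [0,0,0],
  [0,0,0],
], twist=[0.17,0.34,0.51,0.68,0.85,1.02,1.19,1.36,1.53,1.7,1.87,2.04,2.21,2.38,2.5,2.5,2.5])

```text
clock: 7.42
tool_pos: [0.4924, 0.1149, 0.0687]
eef_rot: [-0.001, 0.913, -0.409, 0.003]
wrist_force: [10.1, -1.8, -7.9]
finger_gap: 0.0115
grip_force: 42.9
```

Call:
step_arm([
  [0,0,0],
  [0,0,0],
  [0,0,0],
  [0,0,-3],
  [0,0,-7],
  [0,0,-10],
  [0,0,-10],
], twist=[0,0,0,0,0,0,0], gripper=-0.1)

```text
clock: 8.3
tool_pos: [0.4915, 0.1158, 0.1715]
eef_rot: [-0.001, 0.912, -0.409, 0.003]
wrist_force: [-1.0, 0.1, 0.8]
finger_gap: 0.0382
grip_force: 0.0
```

```bash
python3 -c "
from h import *
rel(.4985,-.0935,.17,-31.6)"
```

```text
travel cm [16.1  13.39  0.14] twist -0.292 | yaw -48.3 q6 2.54 tilt 0.34 [0.4915 0.1158 0.1715] [-1.   0.1  0.8] [0.04 0.03 0.01]
```

```bash
cat >> h.py <<'E'
def knob(im,box,z=.092):
    g=im["color"].max(2); a,b,c,d=box
    sub=(g[b:d,a:c]<60).astype(np.uint8); n,l,st,ce=cv2.connectedComponentsWithStats(sub); k=1+st[1:,4].argmax()
    v,u=np.where(l==k); X=plane(im,np.c_[u+a,v+b],z)
    w,V=np.linalg.eigh(np.cov(X[:,:2].T)); print("knob",X.mean(0),"yaw",np.degrees(np.arctan2(V[1,1],V[0,1])),len(u))
E
python3 -c "
from h import *
im=get_image('top'); knob(im,(340,212,360,236)); level(im)"
```

```text
knob [ 0.46273969 -0.08805171  0.092     ] yaw 94.75760490130142 39
slope deg x,y: [1.54275057 0.22347701] raw [1.48189974 0.12414904] [-0.06085083 -0.09932797] plate z 0.047306952464811675 bench z 0.00018371150642223957 0.002344237619415205 2346 0.0023650280567489596 1964 [0.58851881 0.00502644]
```

```bash
python3 -c "
from h import *
im=get_image('top'); knob(im,(340,212,357,231))"
```

```text
knob [ 0.49986027 -0.09517628  0.092     ] yaw 149.4883014331077 37
```

Call:
step_arm([
  [16.1,13.4,0],
  [16.1,13.4,0],
  [16.1,13.4,0],
  [16.1,13.4,0],
  [16.1,13.4,0],
  [16.1,13.4,0],
  [16.1,13.4,0],
  [16.1,13.4,0],
  [16.1,13.4,0],
  [16.1,13.4,0],
  [16.1,13.4,0],
  [16.1,13.4,0],
  [16.1,13.4,0],
  [16.1,13.4,0],
  [16.1,13.4,0],
  [16.1,13.4,0],
  [16.1,13.4,0],
  [16.1,13.4,0],
  [16.1,13.4,0],
  [16.1,13.4,0],
], twist=[-0.18,-0.36,-0.54,-0.72,-0.9,-1.08,-1.26,-1.44,-1.62,-1.8,-1.98,-2.16,-2.34,-2.52,-2.7,-2.88,-3.06,-3.24,-3.42,-3.44])

```text
clock: 10.9
tool_pos: [0.4954, -0.0935, 0.1662]
eef_rot: [-0.002, 0.27, 0.963, 0.0]
wrist_force: [-0.6, -0.2, -0.1]
finger_gap: 0.038
grip_force: 0.0
```

```bash
python3 -c "
from h import *
rel(.4985,-.0935,.07,-31.6)"
```

```text
travel cm [-0.3   0.17  9.62] twist 0.005 | yaw 148.7 q6 -1.32 tilt 0.21 [ 0.4954 -0.0935  0.1662] [-0.6 -0.2 -0.1] [0.01 0.01 0.02]
```

Call:
step_arm([
  [0,0,0],
  [0,0,0],
], twist=[0,0])

```text
clock: 11.15
tool_pos: [0.4963, -0.0938, 0.1678]
eef_rot: [-0.0, 0.27, 0.963, 0.0]
wrist_force: [0.3, -0.5, 1.1]
finger_gap: 0.0384
grip_force: 0.0
```

```bash
python3 -c "
from h import *
rel(.5005,-.0955,.070,-31)"
```

```text
travel cm [-0.45  0.07  9.78] twist -0.006 | yaw 148.6 q6 -1.32 tilt 0.05 [ 0.4963 -0.0938  0.1678] [ 0.3 -0.5  1.1] [0.01 0.   0.02]
```

Call:
step_arm([
  [-0.45,0.1,4],
  [-0.45,0.1,7],
  [-0.45,0.1,9],
  [-0.45,0.1,9.7],
  [-0.45,0.1,9.7],
  [-0.45,0.1,9.7],
], twist=[0,0,0,0,0,0])

```text
clock: 11.9
tool_pos: [0.5018, -0.0956, 0.0726]
eef_rot: [0.001, 0.27, 0.963, -0.0]
wrist_force: [1.3, 0.4, 0.3]
finger_gap: 0.0385
grip_force: 0.0
```

Call:
step_arm([
  [0,0,0],
  [0,0,0],
  [0,0,0],
  [0,0,0],
  [0,0,0],
  [0,0,0],
  [0,0,0],
], twist=[0,0,0,0,0,0,0], gripper=-1, force=40)

```text
clock: 12.78
tool_pos: [0.5017, -0.0953, 0.0719]
eef_rot: [0.001, 0.27, 0.963, 0.0]
wrist_force: [2.6, 3.8, 5.1]
finger_gap: 0.0113
grip_force: 43.6
```

```bash
python3 -c "
from h import *
rel(.5005,-.0955,.070,-31)"
```

```text
travel cm [ 0.09 -0.08  0.19] twist -0.005 | yaw 148.7 q6 -1.32 tilt 0.1 [ 0.5017 -0.0953  0.0719] [2.6 3.8 5.1] [ 0.83 -0.73  0.06]
```

Turning the right screw by about 3 rad.

Call:
step_arm([
  [0,0,0],
  [0,0,0],
  [0,0,0],
  [0,0,0],
  [0,0,0],
  [0,0,0],
  [0,0,0],
  [0,0,0],
  [0,0,0],
  [0,0,0],
  [0,0,0],
  [0,0,0],
  [0,0,0],
  [0,0,0],
  [0,0,0],
  [0,0,0],
  [0,0,0],
  [0,0,0],
  [0,0,0],
], twist=[0.17,0.34,0.51,0.68,0.85,1.02,1.19,1.36,1.53,1.7,1.87,2.04,2.21,2.38,2.55,2.72,2.89,3.0,3.0])

```text
clock: 15.15
tool_pos: [0.5024, -0.0942, 0.0709]
eef_rot: [-0.001, 0.98, -0.201, 0.002]
wrist_force: [8.3, 7.2, -1.7]
finger_gap: 0.0113
grip_force: 41.7
```

Call:
step_arm([
  [0,0,0],
  [0,0,0],
  [0,0,0],
  [0,0,-3],
  [0,0,-7],
  [0,0,-10],
  [0,0,-10],
], twist=[0,0,0,0,0,0,0], gripper=-0.1)

```text
clock: 16.02
tool_pos: [0.5025, -0.0961, 0.1743]
eef_rot: [0.0, 0.98, -0.201, 0.003]
wrist_force: [0.3, -0.6, 0.5]
finger_gap: 0.0386
grip_force: 0.0
```

```bash
python3 -c "
from h import *
rel(.4985,.115,.17,-48)
im=get_image('top'); level(im);save(im,'pics/t3.png',(200,150,450,260),3.2); knob(im,(280,215,298,230))"
```

```text
travel cm [ -8.68 -19.25   0.38] twist 0.433 | yaw -23.2 q6 1.68 tilt 0.32 [ 0.5025 -0.0961  0.1743] [ 0.3 -0.6  0.5] [-0.02 -0.05  0.04]
slope deg x,y: [-41.36034542 -28.71150987] raw [-87.03309052 -57.55018562] [-45.6727451  -28.83867576] plate z 0.1078005972520889 bench z 0.11579308503606453 0.10289560542065032 2592 0.13504282096537965 2436 [0.57912465 0.02444813]
knob [0.49065139 0.11361962 0.092     ] yaw 132.61691053788343 42
```

View pics/t3.png

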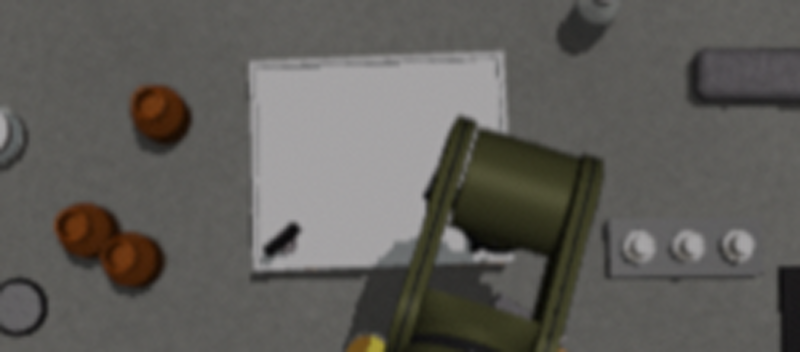

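One flask was knocked: the one seen at crop (162,285) is now at (132,260), beside its neighbour. I'll move the arm aside and measure the level.

```bash
python3 -c "
from h import *
rel(.28,.40,.22)"
sed -i 's/    P=P\[np.isfinite(P).all(-1)\]/    P=P[np.isfinite(P).all(-1)]; P=P[P[:,2]<.075]/' h.py
```

```text
travel cm [-39.84 -36.86  -4.88] twist 0 | yaw -23.2 q6 1.68 tilt 0.11 [ 0.5013 -0.0957  0.172 ] [ 0.2 -0.3  0.6] [-0.02 -0.02  0.01]
```

Call:
step_arm([
  [-39.8,-36.9,-4.9],
  [-39.8,-36.9,-4.9],
  [-39.8,-36.9,-4.9],
  [-39.8,-36.9,-4.9],
  [-39.8,-36.9,-4.9],
  [-39.8,-36.9,-4.9],
  [-39.8,-36.9,-4.9],
  [-39.8,-36.9,-4.9],
  [-39.8,-36.9,-4.9],
  [-39.8,-36.9,-4.9],
  [-39.8,-36.9,-4.9],
  [-39.8,-36.9,-4.9],
  [-39.8,-36.9,-4.9],
  [-39.8,-36.9,-4.9],
  [-39.8,-36.9,-4.9],
  [-39.8,-36.9,-4.9],
  [-39.8,-36.9,-4.9],
], twist=[-0.18,-0.36,-0.54,-0.72,-0.9,-1.08,-1.26,-1.44,-1.62,-1.8,-1.98,-2.16,-2.34,-2.52,-2.7,-2.72,-2.72])

```text
clock: 18.2
tool_pos: [0.2798, 0.4, 0.219]
eef_rot: [-0.0, 0.402, 0.915, -0.001]
wrist_force: [-0.2, 1.1, 0.4]
finger_gap: 0.0381
grip_force: 0.0
```

```bash
python3 -c "
from h import *
for i in range(3):
  im=get_image('top'); level(im)
knob(im,(280,215,298,231)); knob(im,(340,212,357,230))
rel(.492,.115,.07,132.6)"
```

```text
slope deg x,y: [ 0.8973649  -0.42553271] raw [ 0.80719027 -0.5461942 ] [-0.09017463 -0.12066149] plate z 0.048299783896382786 bench z 0.0001836900265961486 0.0020217069002145607 2452 0.0020468526925915037 2139 [0.58576334 0.01536411]
slope deg x,y: [ 0.68383031 -0.43662035] raw [ 0.64174376 -0.53439353] [-0.04208654 -0.09777318] plate z 0.04842944499140032 bench z 0.000300724941869052 0.001938632049288418 2434 0.0020449746658485236 2129 [0.58506585 0.01608927]
slope deg x,y: [ 0.85592655 -0.44391638] raw [ 0.77667276 -0.5465722 ] [-0.07925379 -0.10265582] plate z 0.048310376917663364 bench z 0.0001807015605594904 0.0019318635210494412 2437 0.002049492014040278 2132 [0.58551758 0.01572294]
knob [0.49065139 0.11361962 0.092     ] yaw 132.61691053788343 42
knob [ 0.50139462 -0.09426871  0.092     ] yaw 155.43359845141498 37
travel cm [-35.35  -3.71  15.  ] twist 0.0 | yaw 132.6 q6 0.11 tilt 0.04 [0.28   0.4003 0.2199] [0.5 1.1 0.3] [-0.03  0.03 -0.03]
```

Call:
step_arm([
  [-35.4,-3.7,4],
  [-35.4,-3.7,4],
  [-35.4,-3.7,4],
  [-35.4,-3.7,4],
  [-35.4,-3.7,4],
  [-35.4,-3.7,4],
  [-35.4,-3.7,4],
  [-35.4,-3.7,4],
  [-35.4,-3.7,4],
  [-35.4,-3.7,4],
  [-35.4,-3.7,8],
], twist=[0,0,0,0,0,0,0,0,0,0,0])

```text
clock: 19.73
tool_pos: [0.4957, 0.1163, 0.144]
eef_rot: [0.004, 0.401, 0.916, 0.002]
wrist_force: [0.5, -0.1, -1.3]
finger_gap: 0.0383
grip_force: 0.0
```

Call:
step_arm([
  [0,0,0],
  [0,0,0],
], twist=[0,0])

```text
clock: 19.98
tool_pos: [0.4932, 0.1156, 0.1412]
eef_rot: [0.0, 0.401, 0.916, 0.0]
wrist_force: [0.3, -0.2, 0.4]
finger_gap: 0.0388
grip_force: 0.0
```

```bash
python3 -c "
from h import *
rel(.492,.1155,.069,132.6)"
```

```text
travel cm [ 0.08 -0.09  7.22] twist 0.002 | yaw 132.7 q6 -0.62 tilt 0.04 [0.4932 0.1156 0.1412] [ 0.3 -0.2  0.4] [-0.01  0.01  0.02]
```

Call:
step_arm([
  [0.1,-0.1,4],
  [0.1,-0.1,6.5],
  [0.1,-0.1,7.1],
  [0.1,-0.1,7.1],
  [0.1,-0.1,7.1],
], twist=[0,0,0,0,0])

```text
clock: 20.6
tool_pos: [0.4929, 0.1154, 0.0713]
eef_rot: [0.001, 0.401, 0.916, 0.001]
wrist_force: [0.4, 0.4, -0.8]
finger_gap: 0.0386
grip_force: 0.0
```

Call:
step_arm([
  [0,0,0],
  [0,0,0],
  [0,0,0],
  [0,0,0],
  [0,0,0],
  [0,0,0],
  [0,0,0],
], twist=[0,0,0,0,0,0,0], gripper=-1, force=40)

```text
clock: 21.48
tool_pos: [0.4926, 0.1158, 0.0703]
eef_rot: [0.001, 0.401, 0.916, 0.001]
wrist_force: [2.1, 3.8, 2.5]
finger_gap: 0.0111
grip_force: 44.7
```

Call:
step_arm([
  [0,0,0],
  [0,0,0],
  [0,0,0],
  [0,0,0],
  [0,0,0],
  [0,0,0],
  [0,0,0],
  [0,0,0],
  [0,0,0],
  [0,0,0],
  [0,0,0],
  [0,0,0],
  [0,0,0],
  [0,0,0],
  [0,0,0],
  [0,0,0],
  [0,0,0],
], twist=[0.17,0.34,0.51,0.68,0.85,1.02,1.19,1.36,1.53,1.7,1.87,2.04,2.21,2.38,2.5,2.5,2.5])

```text
clock: 23.6
tool_pos: [0.494, 0.1147, 0.0697]
eef_rot: [0.0, 0.996, -0.092, 0.003]
wrist_force: [9.0, 1.2, -4.0]
finger_gap: 0.0113
grip_force: 43.5
```

Call:
step_arm([
  [0,0,0],
  [0,0,0],
  [0,0,0],
  [0,0,-3],
  [0,0,-7],
  [0,0,-10],
  [0,0,-10],
], twist=[0,0,0,0,0,0,0], gripper=-0.1)

```text
clock: 24.48
tool_pos: [0.4931, 0.1154, 0.1722]
eef_rot: [-0.0, 0.996, -0.092, 0.003]
wrist_force: [0.6, 0.2, 0.3]
finger_gap: 0.0386
grip_force: 0.0
```

```bash
python3 -c "
from h import *
rel(.502,-.0955,.17,156)"
```

```text
travel cm [ 4.73 20.57  0.22] twist 0.235 | yaw -10.5 q6 1.88 tilt 0.32 [0.4931 0.1154 0.1722] [0.6 0.2 0.3] [0.02 0.02 0.  ]
```

Call:
step_arm([
  [4.7,20.6,0],
  [4.7,20.6,0],
  [4.7,20.6,0],
  [4.7,20.6,0],
  [4.7,20.6,0],
  [4.7,20.6,0],
  [4.7,20.6,0],
  [4.7,20.6,4],
], twist=[0.1,0.23,0.23,0.23,0.23,0.23,0.23,0.23])

```text
clock: 25.48
tool_pos: [0.503, -0.0957, 0.1326]
eef_rot: [0.0, 0.979, -0.205, 0.004]
wrist_force: [-0.1, 0.7, -0.1]
finger_gap: 0.0382
grip_force: 0.0
```

Call:
step_arm([
  [0,0,0],
  [0,0,0],
], twist=[0,0])

```text
clock: 25.72
tool_pos: [0.5004, -0.0955, 0.1301]
eef_rot: [0.0, 0.979, -0.205, 0.0]
wrist_force: [0.2, -0.2, 1.6]
finger_gap: 0.0388
grip_force: 0.0
```

```bash
python3 -c "
from h import *
rel(.5025,-.0955,.071,156)"
```

```text
travel cm [ 0.19 -0.08  5.91] twist 0.006 | yaw -23.7 q6 1.69 tilt 0.04 [ 0.5004 -0.0955  0.1301] [ 0.2 -0.2  1.6] [ 0.03 -0.02 -0.05]
```

Call:
step_arm([
  [0.2,-0.1,4],
  [0.2,-0.1,5.9],
  [0.2,-0.1,5.9],
  [0.2,-0.1,5.9],
], twist=[0,0,0,0])

```text
clock: 26.22
tool_pos: [0.5032, -0.0961, 0.0718]
eef_rot: [0.0, 0.979, -0.206, 0.001]
wrist_force: [0.2, -0.0, -0.6]
finger_gap: 0.0384
grip_force: 0.0
```

Call:
step_arm([
  [0,0,0],
  [0,0,0],
  [0,0,0],
  [0,0,0],
  [0,0,0],
  [0,0,0],
  [0,0,0],
], twist=[0,0,0,0,0,0,0], gripper=-1, force=40)

```text
clock: 27.1
tool_pos: [0.5035, -0.0954, 0.0715]
eef_rot: [-0.001, 0.979, -0.206, 0.001]
wrist_force: [1.6, 4.9, 2.3]
finger_gap: 0.0111
grip_force: 44.4
```

Call:
step_arm([
  [0,0,0],
  [0,0,0],
  [0,0,0],
  [0,0,0],
  [0,0,0],
], twist=[0.17,0.34,0.5,0.5,0.5])

```text
clock: 27.72
tool_pos: [0.5035, -0.0952, 0.0713]
eef_rot: [-0.001, 0.897, -0.442, 0.001]
wrist_force: [3.6, 5.9, 1.4]
finger_gap: 0.0113
grip_force: 44.2
```

Call:
step_arm([
  [0,0,0],
  [0,0,0],
  [0,0,0],
  [0,0,-3],
  [0,0,-7],
  [0,0,-10],
  [0,0,-10],
], twist=[0,0,0,0,0,0,0], gripper=-0.1)

```text
clock: 28.6
tool_pos: [0.504, -0.0965, 0.1735]
eef_rot: [-0.0, 0.897, -0.441, 0.003]
wrist_force: [0.7, 0.3, -0.1]
finger_gap: 0.0384
grip_force: 0.0
```

```bash
python3 -c "
from h import *
rel(.40,-.33,.20,90)"
```

```text
travel cm [12.16 22.48 -2.67] twist 0.656 | yaw -52.4 q6 2.19 tilt 0.35 [ 0.504  -0.0965  0.1735] [ 0.7  0.3 -0.1] [-0.01  0.05  0.05]
```

Call:
step_arm([
  [12.2,22.5,-2.7],
  [12.2,22.5,-2.7],
  [12.2,22.5,-2.7],
  [12.2,22.5,-2.7],
  [12.2,22.5,-2.7],
  [12.2,22.5,-2.7],
  [12.2,22.5,-2.7],
  [12.2,22.5,-2.7],
  [12.2,22.5,-2.7],
  [12.2,22.5,-2.7],
  [12.2,22.5,-2.7],
  [12.2,22.5,-2.7],
  [12.2,22.5,-2.7],
  [12.2,22.5,-2.7],
  [12.2,22.5,-2.7],
  [12.2,22.5,-2.7],
], twist=[-0.18,-0.36,-0.54,-0.72,-0.9,-1.08,-1.26,-1.44,-1.62,-1.8,-1.98,-2.16,-2.34,-2.48,-2.48,-2.48])

```text
clock: 30.6
tool_pos: [0.3981, -0.3295, 0.1963]
eef_rot: [-0.001, 0.71, 0.705, -0.0]
wrist_force: [0.2, 1.1, 0.1]
finger_gap: 0.0391
grip_force: 0.0
```

```bash
python3 -c "
from h import *
for i in range(4):
  im=get_image('top'); level(im)
knob(im,(280,215,298,231)); knob(im,(340,212,357,230))
save(im,'pics/t4.png',(200,150,450,260),3.2)
rel(.496,-.382,.12,90)"
```

```text
slope deg x,y: [ 0.07521751 -0.01441122] raw [ 0.02292485 -0.06302701] [-0.05229267 -0.04861578] plate z 0.04943344885644323 bench z 0.00024963024068223383 0.0020063064871745206 2470 0.0021231865810732264 2178 [0.58464127 0.01485598]
slope deg x,y: [-0.12720138 -0.0604616 ] raw [-0.12056616 -0.16387696] [ 0.00663522 -0.10341536] plate z 0.04946708183244152 bench z 0.0002645387464019836 0.0019841590743042963 2468 0.002134872008482225 2143 [0.58520614 0.01504909]
slope deg x,y: [ 0.03473606 -0.0429724 ] raw [-0.00868612 -0.12664831] [-0.04342218 -0.08367591] plate z 0.049458946965423675 bench z 0.0002498598698677637 0.0020120623754544533 2467 0.0021343175418406246 2156 [0.58495993 0.01476687]
slope deg x,y: [ 0.11173502 -0.01531856] raw [ 0.05114408 -0.09230619] [-0.06059093 -0.07698763] plate z 0.049468849381512726 bench z 0.0002830089474067193 0.0019529321974144744 2450 0.002147303437179874 2196 [0.58495565 0.01545145]
knob [0.49193284 0.11213714 0.092     ] yaw 169.19762077209157 40
knob [ 0.501543   -0.09498147  0.092     ] yaw 128.7251745196253 36
travel cm [-5.17  9.79  7.71] twist -0.006 | yaw 89.7 q6 -0.79 tilt 0.01 [ 0.3984 -0.3298  0.1972] [-0.6 -0.1  0.4] [ 0.02 -0.03 -0.01]
```

View pics/t4.png

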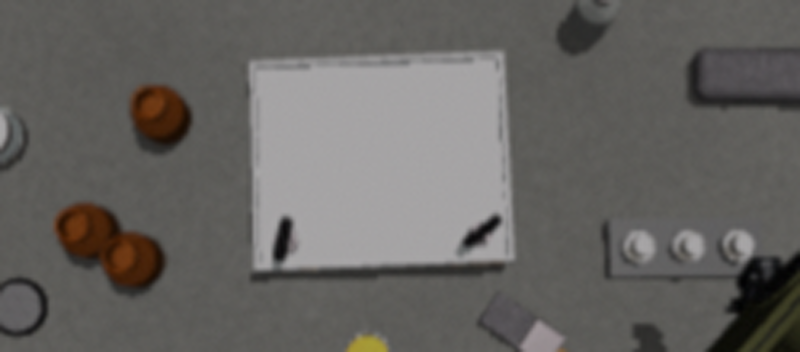

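The plate is level to about 0.05° in both axes. In this view the flasks are at crop (160,112), (85,230) and (132,260). Next I compute their rims and pick the nearest stopper.

```bash
cat >> h.py <<'E'
def flasks(im):
    P=cloud(im); H=cv2.cvtColor(im["color"],cv2.COLOR_RGB2HSV)
    mk=((H[...,0]<14)&(H[...,1]>140)&(H[...,2]>40)).astype(np.uint8); mk[:150]=0; mk[:,:200]=0; mk[:,360:]=0; mk[250:]=0
    top=(mk&(P[...,2]>.096)&(P[...,2]<.115)).astype(np.uint8)
    top=cv2.dilate(top,np.ones((3,3),np.uint8)); n,l,st,ce=cv2.connectedComponentsWithStats(top)
    for k in range(1,n):
        s=(l==k)&(P[...,2]>.096)&(P[...,2]<.115)
        if s.sum()>8:
            p=P[s]; c,r=cv2.minEnclosingCircle(p[:,:2].astype(np.float32)); print("flask rim",p.mean(0).round(4),s.sum(),"circ",np.round(c,4),round(r,4),"px",ce[k].round(1))
E
python3 -c "
from h import *
im=get_image('top'); flasks(im); rel(.496,-.273,.08,90)"
```

```text
flask rim [0.6357 0.2602 0.1035] 39 circ [0.6344 0.2599] 0.0178 px [245.5 181.8]
flask rim [0.5043 0.3322 0.1036] 46 circ [0.5054 0.3327] 0.0181 px [222.2 219.9]
flask rim [0.4748 0.2822 0.1035] 45 circ [0.4746 0.2829] 0.0176 px [236.5 229.1]
travel cm [ 5.73  9.72 11.72] twist -0.006 | yaw 89.7 q6 -0.79 tilt 0.0 [ 0.3985 -0.3298  0.1973] [-0.1 -0.3  0.8] [ 0.02 -0.03  0.  ]
```

Call:
step_arm([
  [5.7,9.7,6],
  [5.7,9.7,9],
  [5.7,9.7,11.7],
  [5.7,9.7,11.7],
  [5.7,9.7,11.7],
  [5.7,9.7,11.7],
], twist=[0,0,0,0,0,0], gripper=0.05)

```text
clock: 31.6
tool_pos: [0.4967, -0.2747, 0.083]
eef_rot: [0.002, 0.709, 0.705, 0.0]
wrist_force: [0.4, -0.5, 0.2]
finger_gap: 0.0447
grip_force: 0.0
```

```bash
python3 -c "
from h import *
rel(.496,-.273,.034,90)"
```

```text
travel cm [ 0.19 -0.09  4.9 ] twist -0.006 | yaw 89.7 q6 -0.59 tilt 0.25 [ 0.4967 -0.2747  0.083 ] [ 0.4 -0.5  0.2] [-0.01  0.01  0.02]
```

Call:
step_arm([
  [0.1,0,3],
  [0.1,0,4.6],
  [0.1,0,4.6],
  [0.1,0,4.6],
], twist=[0,0,0,0])

```text
clock: 32.1
tool_pos: [0.4963, -0.2729, 0.0354]
eef_rot: [0.001, 0.709, 0.705, 0.0]
wrist_force: [0.1, -0.9, 0.1]
finger_gap: 0.0447
grip_force: 0.0
```

Call:
step_arm([
  [0,0,0],
  [0,0,0],
  [0,0,0],
  [0,0,0],
  [0,0,0],
  [0,0,0],
  [0,0,0],
], twist=[0,0,0,0,0,0,0], gripper=-1, force=40)

```text
clock: 32.98
tool_pos: [0.4964, -0.2728, 0.0354]
eef_rot: [0.001, 0.709, 0.705, 0.0]
wrist_force: [-1.3, -0.7, 5.0]
finger_gap: 0.0209
grip_force: 38.9
```

Call:
step_arm([
  [0,0,-2],
  [0,0,-6],
  [0,0,-12],
  [0,0,-18],
  [0,0,-18],
  [0,0,-18],
], twist=[0,0,0,0,0,0])

```text
clock: 33.72
tool_pos: [0.4956, -0.272, 0.2146]
eef_rot: [0.0, 0.709, 0.705, 0.0]
wrist_force: [-1.0, 0.0, -0.1]
finger_gap: 0.0205
grip_force: 38.7
```

```bash
python3 -c "
from h import *
rel(.635,.260,.20,90); rel(.4748,.2825,.2,90); rel(.5045,.3325,.2,90)
s=get_image('side');save(s,'pics/s5.png',(300,130,460,290),3)"
```

```text
travel cm [53.27 13.68  1.46] twist -0.005 | yaw 89.7 q6 -0.59 tilt 0.02 [ 0.4956 -0.272   0.2146] [-1.   0.  -0.1] [-0.02  0.03  0.02]
travel cm [55.44 -2.35  1.45] twist -0.005 | yaw 89.7 q6 -0.59 tilt 0.02 [ 0.4956 -0.272   0.2146] [-1.   0.  -0.1] [-0.02  0.03  0.02]
travel cm [60.46  0.59  1.45] twist -0.005 | yaw 89.7 q6 -0.59 tilt 0.02 [ 0.4956 -0.272   0.2146] [-1.   0.  -0.1] [-0.02  0.03  0.02]
```

View pics/s5.png

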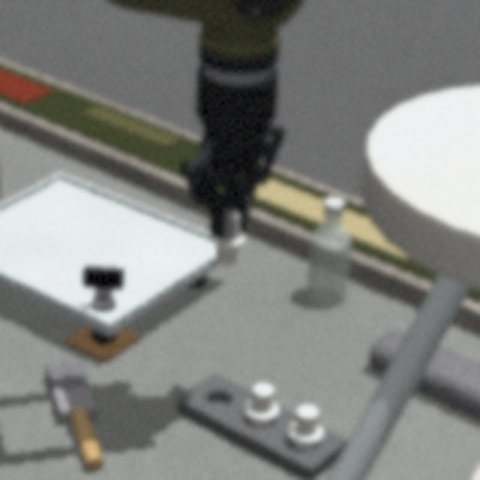

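The stopper at (230,240) hangs straight in the grip. Carrying it to flask A.

Call:
step_arm([
  [53.3,13.7,1.5],
  [53.3,13.7,1.5],
  [53.3,13.7,1.5],
  [53.3,13.7,1.5],
  [53.3,13.7,1.5],
  [53.3,13.7,1.5],
  [53.3,13.7,1.5],
  [53.3,13.7,1.5],
  [53.3,13.7,1.5],
  [53.3,13.7,1.5],
  [53.3,13.7,1.5],
  [53.3,13.7,1.5],
  [53.3,13.7,1.5],
  [53.3,13.7,1.5],
], twist=[0,0,0,0,0,0,0,0,0,0,0,0,0,0])

```text
clock: 35.52
tool_pos: [0.6355, 0.2592, 0.1997]
eef_rot: [0.0, 0.709, 0.705, 0.0]
wrist_force: [0.8, -0.3, -0.4]
finger_gap: 0.0206
grip_force: 38.8
```

```bash
python3 -c "
from h import *
rel(.635,.260,.1135,90)
im=get_image('top'); flasks(im)"
```

```text
travel cm [ 0.08 -0.06  8.62] twist -0.006 | yaw 89.7 q6 0.32 tilt 0.02 [0.6355 0.2592 0.1997] [ 0.8 -0.3 -0.4] [ 0.    0.03 -0.01]
flask rim [0.6362 0.2501 0.1041] 19 circ [0.6357 0.2571] 0.0166 px [247.9 181.2]
```

Call:
step_arm([
  [0,0,3],
  [0,0,5],
  [0,0,6],
  [0,0,7],
  [0,0,7.6],
  [0,0,8.2],
  [0,0,8.7],
  [0,0,8.8],
  [0,0,8.8],
], twist=[0,0,0,0,0,0,0,0,0])

```text
clock: 36.7
tool_pos: [0.6359, 0.2601, 0.1123]
eef_rot: [0.0, 0.709, 0.705, 0.001]
wrist_force: [-0.7, -0.5, 3.9]
finger_gap: 0.0208
grip_force: 39.4
```

Call:
step_arm([
  [0,0,0.1],
  [0,0,0.1],
], twist=[0,0])

```text
clock: 36.95
tool_pos: [0.6364, 0.2603, 0.1122]
eef_rot: [0.001, 0.709, 0.705, 0.001]
wrist_force: [-1.0, -1.1, 6.1]
finger_gap: 0.0208
grip_force: 39.6
```

Call:
step_arm([
  [0,0,-0.1],
  [0,0,-0.1],
  [0,0,-0.1],
  [0,0,-0.1],
], twist=[0,0,0,0], gripper=0.3)

```text
clock: 37.45
tool_pos: [0.6352, 0.26, 0.1109]
eef_rot: [-0.0, 0.709, 0.705, -0.0]
wrist_force: [-0.4, 0.8, -0.2]
finger_gap: 0.0558
grip_force: 0.0
```

Call:
step_arm([
  [0,0,1.5],
  [0,0,3],
  [0,0,3.7],
  [0,0,3.7],
  [0,0,3.7],
], twist=[0,0,0,0,0])

```text
clock: 38.08
tool_pos: [0.6358, 0.2601, 0.0747]
eef_rot: [0.0, 0.709, 0.705, 0.0]
wrist_force: [0.1, -0.0, -0.3]
finger_gap: 0.0555
grip_force: 0.0
```

Call:
step_arm([
  [0,0,0],
  [0,0,0],
  [0,0,0],
  [0,0,0],
  [0,0,0],
  [0,0,0],
], twist=[0,0,0,0,0,0], gripper=-1, force=40)

```text
clock: 38.83
tool_pos: [0.6361, 0.2602, 0.0753]
eef_rot: [0.0, 0.709, 0.705, 0.001]
wrist_force: [0.3, 0.2, 4.9]
finger_gap: 0.0345
grip_force: 40.9
```

```bash
python3 -c "
from h import *
rel(.582,.0883,.13,90)
s=get_image('side');save(s,'pics/s6.png',(230,130,350,250),4)"
```

```text
travel cm [-17.22  -5.32  -5.49] twist -0.005 | yaw 89.7 q6 0.32 tilt 0.1 [0.6361 0.2602 0.0753] [0.3 0.2 4.9] [ 0.06 -0.06 -0.  ]
```

View pics/s6.png

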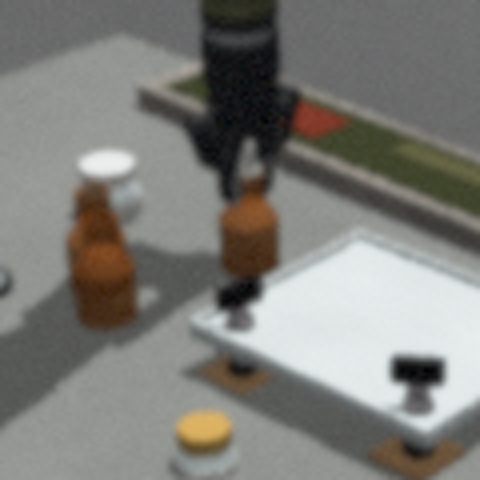

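The stopper is seated, and the neck of flask A is held at (250,185). I'll carry it to the plate's left place, local (0,75).

Call:
step_arm([
  [0,0,-2],
  [0,0,-5],
  [0,0,-8.5],
  [-4,-1.3,-8.5],
  [-8,-2.6,-8.5],
  [-12,-3.9,-8.5],
  [-15.5,-5.1,-8.5],
  [-17.2,-5.6,-8.5],
  [-17.2,-5.6,-8.5],
  [-17.2,-5.6,-8.5],
], twist=[0,0,0,0,0,0,0,0,0,0])

```text
clock: 40.12
tool_pos: [0.5788, 0.0892, 0.1594]
eef_rot: [-0.0, 0.709, 0.706, 0.0]
wrist_force: [-0.6, -0.8, -1.5]
finger_gap: 0.0345
grip_force: 40.6
```

```bash
python3 -c "
from h import *
rel(.5796,.0889,.1245,90)"
```

```text
travel cm [-0.03  0.08  3.49] twist -0.004 | yaw 89.7 q6 0.07 tilt 0.03 [0.5788 0.0892 0.1594] [-0.6 -0.8 -1.5] [-0.02 -0.01  0.  ]
```

Call:
step_arm([
  [0,0,1],
  [0,0,2],
  [0,0,2.8],
  [0,0,3.1],
  [0,0,3.3],
  [0,0,3.5],
  [0,0,3.5],
  [0,0,3.5],
], twist=[0,0,0,0,0,0,0,0])

```text
clock: 41.12
tool_pos: [0.5787, 0.0883, 0.1246]
eef_rot: [0.0, 0.709, 0.705, 0.0]
wrist_force: [1.0, -0.7, -1.9]
finger_gap: 0.0339
grip_force: 40.6
```

Call:
step_arm([
  [0,0,0.1],
  [0,0,0.1],
  [0,0,0.1],
], twist=[0,0,0])

```text
clock: 41.5
tool_pos: [0.5788, 0.0884, 0.1241]
eef_rot: [0.0, 0.709, 0.705, 0.0]
wrist_force: [-2.5, 0.8, 3.5]
finger_gap: 0.0344
grip_force: 41.1
```

Contact made. Release, rise, then fetch the next stopper at (.4955,−.327).

Call:
step_arm([
  [0,0,0],
  [0,0,0],
  [0,0,0],
  [0,0,-3],
  [0,0,-7],
  [0,0,-10],
  [0,0,-10],
  [0,0,-10],
], twist=[0,0,0,0,0,0,0,0], gripper=0.2)

```text
clock: 42.5
tool_pos: [0.5781, 0.0883, 0.2221]
eef_rot: [-0.0, 0.709, 0.705, -0.001]
wrist_force: [-0.2, 0.1, -0.5]
finger_gap: 0.051
grip_force: 0.0
```

```bash
python3 -c "
from h import *
rel(.4965,-.327,.08,90)"
```

```text
travel cm [-41.56  -7.92  14.23] twist -0.005 | yaw 89.7 q6 0.06 tilt 0.09 [0.5781 0.0883 0.2221] [-0.2  0.1 -0.5] [ 0.03 -0.08 -0.05]
```

Call:
step_arm([
  [-41.5,-8,2],
  [-41.5,-8,2],
  [-41.5,-8,2],
  [-41.5,-8,2],
  [-41.5,-8,2],
  [-41.5,-8,4],
  [-41.5,-8,6],
  [-41.5,-8,10],
  [-41.5,-8,14.2],
  [-41.5,-8,14.2],
  [-41.5,-8,14.2],
  [-41.5,-8,14.2],
], twist=[0,0,0,0,0,0,0,0,0,0,0,0])

```text
clock: 44.0
tool_pos: [0.4978, -0.327, 0.0837]
eef_rot: [0.002, 0.709, 0.705, 0.0]
wrist_force: [-0.4, 0.3, -0.2]
finger_gap: 0.051
grip_force: 0.0
```

```bash
python3 -c "
from h import *
rel(.4965,-.327,.035,90)"
```

```text
travel cm [ 0.01 -0.15  4.87] twist -0.005 | yaw 89.7 q6 -0.67 tilt 0.22 [ 0.4978 -0.327   0.0837] [-0.4  0.3 -0.2] [-0.04 -0.04 -0.  ]
```

Call:
step_arm([
  [0,-0.1,3],
  [0,-0.1,4.5],
  [0,-0.1,4.6],
  [0,-0.1,4.6],
], twist=[0,0,0,0])

```text
clock: 44.5
tool_pos: [0.4961, -0.3267, 0.0364]
eef_rot: [0.001, 0.709, 0.705, 0.0]
wrist_force: [0.2, -0.1, 0.6]
finger_gap: 0.0512
grip_force: 0.0
```

Call:
step_arm([
  [0,0,0],
  [0,0,0],
  [0,0,0],
  [0,0,0],
  [0,0,0],
  [0,0,0],
  [0,0,0],
], twist=[0,0,0,0,0,0,0], gripper=-1, force=40)

```text
clock: 45.38
tool_pos: [0.4961, -0.3268, 0.0363]
eef_rot: [0.001, 0.709, 0.705, 0.0]
wrist_force: [-1.3, 0.5, 5.7]
finger_gap: 0.0206
grip_force: 39.2
```

Call:
step_arm([
  [0,0,-2],
  [0,0,-6],
  [0,0,-12],
  [0,0,-18],
  [0,0,-18],
  [0,0,-18],
], twist=[0,0,0,0,0,0])

```text
clock: 46.12
tool_pos: [0.4953, -0.326, 0.2157]
eef_rot: [0.0, 0.709, 0.705, 0.0]
wrist_force: [-0.4, 0.4, -1.6]
finger_gap: 0.0204
grip_force: 39.0
```

```bash
python3 -c "
from h import *
rel(.4748,.2825,.21,90); im=get_image('top'); flasks(im)"
```

```text
travel cm [60.84 -2.35  0.56] twist -0.005 | yaw 89.7 q6 -0.67 tilt 0.02 [ 0.4953 -0.326   0.2157] [-0.4  0.4 -1.6] [ 0.05 -0.03  0.02]
flask rim [0.5685 0.0801 0.1085] 91 circ [0.5798 0.0868] 0.0298 px [297.4 201.9]
flask rim [0.5052 0.3321 0.1039] 44 circ [0.506  0.3328] 0.0186 px [222.2 219.8]
flask rim [0.4744 0.282  0.1037] 46 circ [0.4736 0.2833] 0.0179 px [236.5 229.1]
```

Call:
step_arm([
  [60.8,-2.3,1],
  [60.8,-2.3,1],
  [60.8,-2.3,1],
  [60.8,-2.3,1],
  [60.8,-2.3,1],
  [60.8,-2.3,1],
  [60.8,-2.3,1],
  [60.8,-2.3,1],
  [60.8,-2.3,1],
  [60.8,-2.3,1],
  [60.8,-2.3,1],
  [60.8,-2.3,1],
  [60.8,-2.3,1],
  [60.8,-2.3,1],
  [60.8,-2.3,3],
  [60.8,-2.3,5],
], twist=[0,0,0,0,0,0,0,0,0,0,0,0,0,0,0,0])

```text
clock: 48.18
tool_pos: [0.4753, 0.2813, 0.1636]
eef_rot: [-0.0, 0.709, 0.705, -0.0]
wrist_force: [-0.2, -0.6, -0.8]
finger_gap: 0.0203
grip_force: 39.1
```

Call:
step_arm([
  [0,0,0],
  [0,0,0],
], twist=[0,0])

```text
clock: 48.42
tool_pos: [0.4754, 0.2818, 0.165]
eef_rot: [-0.0, 0.709, 0.705, -0.0]
wrist_force: [1.0, -0.4, 0.5]
finger_gap: 0.0205
grip_force: 39.1
```

```bash
python3 -c "
from h import *
rel(.4746,.2822,.1133,90)"
```

```text
travel cm [ 0.04 -0.08  5.17] twist -0.005 | yaw 89.7 q6 0.44 tilt 0.04 [0.4754 0.2818 0.165 ] [ 1.  -0.4  0.5] [-0.04  0.02 -0.  ]
```

Call:
step_arm([
  [0,-0.1,2],
  [0,-0.1,3],
  [0,-0.1,3.7],
  [0,-0.1,4.4],
  [0,-0.1,5],
  [0,-0.1,5.2],
  [0,-0.1,5.3],
  [0,-0.1,5.3],
], twist=[0,0,0,0,0,0,0,0])

```text
clock: 49.42
tool_pos: [0.4752, 0.2822, 0.1136]
eef_rot: [0.0, 0.709, 0.705, 0.001]
wrist_force: [-1.0, -0.0, 4.8]
finger_gap: 0.0204
grip_force: 39.7
```

Seated. Press slightly, release, drop to the neck and grip.

Call:
step_arm([
  [0,0,0.1],
  [0,0,0.1],
], twist=[0,0])

```text
clock: 49.68
tool_pos: [0.4758, 0.2823, 0.1136]
eef_rot: [0.001, 0.709, 0.705, 0.002]
wrist_force: [-1.5, -0.9, 8.4]
finger_gap: 0.0205
grip_force: 40.0
```

Call:
step_arm([
  [0,0,-0.1],
  [0,0,-0.1],
  [0,0,-0.1],
  [0,0,-0.1],
], twist=[0,0,0,0], gripper=0.3)

```text
clock: 50.18
tool_pos: [0.4743, 0.2817, 0.1119]
eef_rot: [-0.0, 0.709, 0.705, -0.0]
wrist_force: [-0.7, -0.6, 0.1]
finger_gap: 0.0559
grip_force: 0.0
```

Call:
step_arm([
  [0,0,1.5],
  [0,0,3],
  [0,0,3.7],
  [0,0,3.7],
  [0,0,3.7],
], twist=[0,0,0,0,0])

```text
clock: 50.8
tool_pos: [0.4748, 0.282, 0.0756]
eef_rot: [0.0, 0.709, 0.705, 0.0]
wrist_force: [0.7, 0.3, 0.9]
finger_gap: 0.0552
grip_force: 0.0
```

Call:
step_arm([
  [0,0,0],
  [0,0,0],
  [0,0,0],
  [0,0,0],
  [0,0,0],
  [0,0,0],
], twist=[0,0,0,0,0,0], gripper=-1, force=40)

```text
clock: 51.55
tool_pos: [0.4747, 0.2821, 0.0761]
eef_rot: [-0.0, 0.709, 0.705, 0.0]
wrist_force: [-3.0, -0.3, 6.0]
finger_gap: 0.0353
grip_force: 40.1
```

Call:
step_arm([
  [0,0,-2],
  [0,0,-5],
  [0,0,-9],
  [0,0,-13],
  [0,0,-13],
], twist=[0,0,0,0,0])

```text
clock: 52.18
tool_pos: [0.4769, 0.2828, 0.2102]
eef_rot: [0.002, 0.709, 0.705, 0.004]
wrist_force: [-0.1, 0.5, -3.5]
finger_gap: 0.0351
grip_force: 40.7
```

```bash
python3 -c "
from h import *
rel(.5864,-.061,.2,90)
s=get_image('side');save(s,'pics/s7.png',(220,90,380,250),3.5)"
```

```text
travel cm [-34.33  11.12   0.98] twist -0.005 | yaw 89.7 q6 0.44 tilt 0.52 [0.4769 0.2828 0.2102] [-0.1  0.5 -3.5] [ 0.05 -0.03 -0.03]
```

View pics/s7.png

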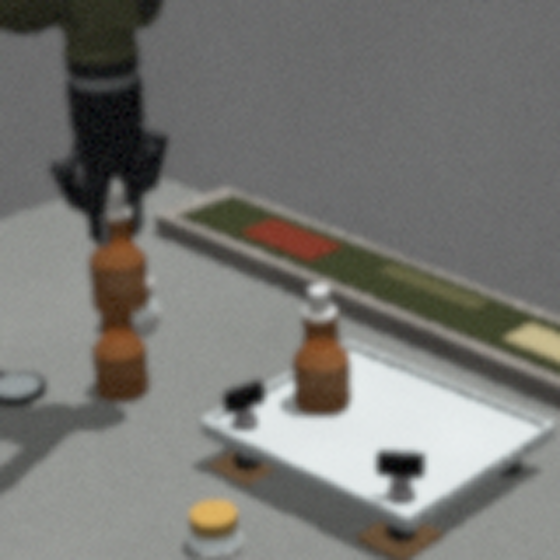

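Flask A stands stoppered on the plate at (322,370), and C is held upright at (120,270). I'll route C around A to the plate's right place.

Call:
step_arm([
  [-5,0,0.5],
  [-10,0,0.5],
  [-15,0,0.5],
  [-20,0,0.5],
  [-25,0,0.5],
  [-30,0,0.5],
  [-34.3,0,0.5],
  [-34.3,4,0.5],
  [-34.3,8,0.5],
  [-34.3,11.1,0.5],
  [-34.3,11.1,3],
  [-34.3,11.1,5],
  [-34.3,11.1,5],
  [-34.3,11.1,5],
], twist=[0,0,0,0,0,0,0,0,0,0,0,0,0,0])

```text
clock: 53.98
tool_pos: [0.5836, -0.0617, 0.1553]
eef_rot: [-0.0, 0.709, 0.705, -0.0]
wrist_force: [-0.5, -0.2, -3.1]
finger_gap: 0.0347
grip_force: 41.0
```

```bash
python3 -c "
from h import *
rel(.5864,-.061,.1248,90)"
```

```text
travel cm [0.07 0.28 3.05] twist -0.005 | yaw 89.7 q6 -0.19 tilt 0.01 [ 0.5836 -0.0617  0.1553] [-0.5 -0.2 -3.1] [0.01 0.02 0.01]
```

Call:
step_arm([
  [0.1,0.3,1],
  [0.1,0.3,2],
  [0.1,0.3,2.5],
  [0.1,0.3,2.8],
  [0.1,0.3,3],
  [0.1,0.3,3.1],
  [0.1,0.3,3.1],
], twist=[0,0,0,0,0,0,0])

```text
clock: 54.85
tool_pos: [0.5871, -0.0607, 0.1253]
eef_rot: [0.0, 0.709, 0.705, 0.0]
wrist_force: [-2.4, 1.2, 1.0]
finger_gap: 0.0349
grip_force: 41.8
```

Call:
step_arm([
  [0,0,0.05],
  [0,0,0.05],
], twist=[0,0])

```text
clock: 55.1
tool_pos: [0.5872, -0.0607, 0.1251]
eef_rot: [0.0, 0.709, 0.705, 0.0]
wrist_force: [-3.6, 1.0, 5.4]
finger_gap: 0.0348
grip_force: 42.1
```

Call:
step_arm([
  [0,0,0],
  [0,0,0],
  [0,0,0],
  [0,0,-3],
  [0,0,-7],
  [0,0,-10],
  [0,0,-10],
  [0,0,-10],
], twist=[0,0,0,0,0,0,0,0], gripper=0.2)

```text
clock: 56.1
tool_pos: [0.5863, -0.0606, 0.2226]
eef_rot: [-0.001, 0.709, 0.705, -0.0]
wrist_force: [-0.2, -0.2, -1.2]
finger_gap: 0.0512
grip_force: 0.0
```

```bash
python3 -c "
from h import *
rel(.4975,-.382,.08,90)"
```

```text
travel cm [-32.18  -8.7   14.26] twist -0.005 | yaw 89.7 q6 -0.19 tilt 0.08 [ 0.5863 -0.0606  0.2226] [-0.2 -0.2 -1.2] [ 0.01  0.   -0.01]
```

Call:
step_arm([
  [-32.2,-8.7,2],
  [-32.2,-8.7,2],
  [-32.2,-8.7,2],
  [-32.2,-8.7,2],
  [-32.2,-8.7,4],
  [-32.2,-8.7,8],
  [-32.2,-8.7,12],
  [-32.2,-8.7,14.2],
  [-32.2,-8.7,14.2],
  [-32.2,-8.7,14.2],
], twist=[0,0,0,0,0,0,0,0,0,0])

```text
clock: 57.35
tool_pos: [0.4993, -0.3826, 0.0834]
eef_rot: [0.001, 0.709, 0.706, 0.0]
wrist_force: [-0.3, -0.8, 1.1]
finger_gap: 0.0512
grip_force: 0.0
```

```bash
python3 -c "
from h import *
rel(.4975,-.382,.035,90)"
```

```text
travel cm [ 0.07 -0.19  4.84] twist -0.004 | yaw 89.8 q6 -0.73 tilt 0.14 [ 0.4993 -0.3826  0.0834] [-0.3 -0.8  1.1] [ 0.01 -0.01 -0.02]
```

Call:
step_arm([
  [0,-0.1,3],
  [0,-0.1,4.5],
  [0,-0.1,4.6],
  [0,-0.1,4.6],
], twist=[0,0,0,0])

```text
clock: 57.85
tool_pos: [0.4979, -0.3828, 0.037]
eef_rot: [0.001, 0.709, 0.705, 0.0]
wrist_force: [0.4, -1.1, 0.5]
finger_gap: 0.0514
grip_force: 0.0
```

Call:
step_arm([
  [0,0,0],
  [0,0,0],
  [0,0,0],
  [0,0,0],
  [0,0,0],
  [0,0,0],
  [0,0,0],
], twist=[0,0,0,0,0,0,0], gripper=-1, force=40)

```text
clock: 58.72
tool_pos: [0.4977, -0.3828, 0.0369]
eef_rot: [0.001, 0.709, 0.705, -0.0]
wrist_force: [-1.1, -0.3, 6.3]
finger_gap: 0.0208
grip_force: 39.0
```

Call:
step_arm([
  [0,0,-2],
  [0,0,-6],
  [0,0,-12],
  [0,0,-18],
  [0,0,-23],
  [0,0,-24],
  [0,0,-24],
], twist=[0,0,0,0,0,0,0])

```text
clock: 59.6
tool_pos: [0.4972, -0.3822, 0.2764]
eef_rot: [0.001, 0.709, 0.705, 0.0]
wrist_force: [0.4, 0.3, -0.7]
finger_gap: 0.0201
grip_force: 38.8
```

```bash
python3 -c "
from h import *
rel(.505,.3322,.25,90); im=get_image('top'); flasks(im)"
```

```text
travel cm [71.44  0.42  2.59] twist -0.005 | yaw 89.7 q6 -0.74 tilt 0.06 [ 0.4972 -0.3822  0.2764] [ 0.4  0.3 -0.7] [ 0.01  0.02 -0.06]
flask rim [ 0.575  -0.0567  0.1089] 93 circ [ 0.5862 -0.0581] 0.0297 px [338.1 200.1]
flask rim [0.5689 0.0799 0.1086] 89 circ [0.5797 0.0869] 0.0297 px [297.7 201.6]
flask rim [0.5054 0.3323 0.1032] 49 circ [0.5063 0.3332] 0.0186 px [222.2 219.7]
```

Call:
step_arm([
  [71.4,0.4,2],
  [71.4,0.4,2],
  [71.4,0.4,2],
  [71.4,0.4,2],
  [71.4,0.4,2],
  [71.4,0.4,2],
  [71.4,0.4,2],
  [71.4,0.4,2],
  [71.4,0.4,2],
  [71.4,0.4,2],
  [71.4,0.4,2],
  [71.4,0.4,2],
  [71.4,0.4,2],
  [71.4,0.4,2],
  [71.4,0.4,4],
  [71.4,0.4,8],
  [71.4,0.4,11],
  [71.4,0.4,11],
  [71.4,0.4,11],
], twist=[0,0,0,0,0,0,0,0,0,0,0,0,0,0,0,0,0,0,0])

```text
clock: 62.02
tool_pos: [0.5053, 0.3313, 0.1665]
eef_rot: [0.0, 0.709, 0.705, 0.0]
wrist_force: [-0.1, -0.4, 0.5]
finger_gap: 0.0205
grip_force: 38.9
```

```bash
python3 -c "
from h import *
rel(.5054,.3325,.1139,90)"
```

```text
travel cm [0.12 0.   5.26] twist -0.006 | yaw 89.7 q6 0.5 tilt 0.06 [0.5053 0.3313 0.1665] [-0.1 -0.4  0.5] [-0.01 -0.03 -0.01]
```

Call:
step_arm([
  [0.1,0,2],
  [0.1,0,3],
  [0.1,0,3.7],
  [0.1,0,4.4],
  [0.1,0,5],
  [0.1,0,5.3],
  [0.1,0,5.4],
  [0.1,0,5.4],
], twist=[0,0,0,0,0,0,0,0])

```text
clock: 63.02
tool_pos: [0.5062, 0.3333, 0.1143]
eef_rot: [0.001, 0.709, 0.705, 0.002]
wrist_force: [-1.2, -1.0, 5.7]
finger_gap: 0.0204
grip_force: 39.3
```

Call:
step_arm([
  [0,0,0.1],
  [0,0,0.1],
], twist=[0,0])

```text
clock: 63.28
tool_pos: [0.5067, 0.3336, 0.1143]
eef_rot: [0.001, 0.709, 0.705, 0.002]
wrist_force: [-1.4, -0.9, 9.5]
finger_gap: 0.0205
grip_force: 39.7
```

Call:
step_arm([
  [0,0,-0.1],
  [0,0,-0.1],
  [0,0,-0.1],
  [0,0,-0.1],
], twist=[0,0,0,0], gripper=0.3)

```text
clock: 63.78
tool_pos: [0.5045, 0.3326, 0.1114]
eef_rot: [-0.0, 0.709, 0.705, -0.0]
wrist_force: [0.2, 0.1, -0.3]
finger_gap: 0.0555
grip_force: 0.0
```

Call:
step_arm([
  [0,0,1.5],
  [0,0,3],
  [0,0,3.7],
  [0,0,3.7],
  [0,0,3.7],
], twist=[0,0,0,0,0])

```text
clock: 64.4
tool_pos: [0.5051, 0.3328, 0.0751]
eef_rot: [0.0, 0.709, 0.705, 0.0]
wrist_force: [-0.0, 0.1, 0.3]
finger_gap: 0.0554
grip_force: 0.0
```

Call:
step_arm([
  [0,0,0],
  [0,0,0],
  [0,0,0],
  [0,0,0],
  [0,0,0],
  [0,0,0],
], twist=[0,0,0,0,0,0], gripper=-1, force=40)

```text
clock: 65.15
tool_pos: [0.5052, 0.3329, 0.0757]
eef_rot: [0.0, 0.709, 0.705, 0.001]
wrist_force: [-2.1, -0.9, 6.6]
finger_gap: 0.0351
grip_force: 40.4
```

Call:
step_arm([
  [0,0,-2],
  [0,0,-5],
  [0,0,-10],
  [0,0,-15],
  [0,0,-20],
  [0,0,-20],
  [0,0,-20],
], twist=[0,0,0,0,0,0,0])

```text
clock: 66.03
tool_pos: [0.5042, 0.3323, 0.2736]
eef_rot: [-0.0, 0.709, 0.705, -0.001]
wrist_force: [0.1, -0.2, -3.2]
finger_gap: 0.0348
grip_force: 40.5
```

```bash
python3 -c "
from h import *
rel(.583,.0143,.27,90)"
```

```text
travel cm [-31.76   8.04   0.37] twist -0.005 | yaw 89.7 q6 0.5 tilt 0.1 [0.5042 0.3323 0.2736] [ 0.1 -0.2 -3.2] [-0.01  0.02 -0.08]
```

Call:
step_arm([
  [-5,1.5,-0.5],
  [-10,2.7,-0.5],
  [-15,4,-0.5],
  [-20,5.2,-0.5],
  [-25,6.4,-0.5],
  [-29,7.4,-0.5],
  [-31.8,8,-0.5],
  [-31.8,8,-0.5],
  [-31.8,8,-0.5],
  [-31.8,8,-0.5],
], twist=[0,0,0,0,0,0,0,0,0,0])

```text
clock: 67.28
tool_pos: [0.5827, 0.0153, 0.2789]
eef_rot: [-0.001, 0.708, 0.706, -0.0]
wrist_force: [0.1, -0.7, -2.5]
finger_gap: 0.0347
grip_force: 40.2
```

```bash
python3 -c "
from h import *
rel(.583,.0143,.125,90)"
```

```text
travel cm [-0.1   0.05 15.39] twist -0.004 | yaw 89.8 q6 -0.06 tilt 0.09 [0.5827 0.0153 0.2789] [ 0.1 -0.7 -2.5] [-0.02 -0.01 -0.04]
```

Call:
step_arm([
  [-0.1,0,4],
  [-0.1,0,8],
  [-0.1,0,11],
  [-0.1,0,13],
  [-0.1,0,14.2],
  [-0.1,0,14.8],
  [-0.1,0,15.1],
  [-0.1,0,15.3],
  [-0.1,0,15.4],
  [-0.1,0,15.4],
], twist=[0,0,0,0,0,0,0,0,0,0])

```text
clock: 68.53
tool_pos: [0.5834, 0.0133, 0.1261]
eef_rot: [0.0, 0.709, 0.705, 0.0]
wrist_force: [-0.3, 0.1, -2.4]
finger_gap: 0.035
grip_force: 40.3
```

Call:
step_arm([
  [0,0,0.15],
  [0,0,0.2],
  [0,0,0.2],
], twist=[0,0,0])

```text
clock: 68.9
tool_pos: [0.5835, 0.0133, 0.1246]
eef_rot: [0.0, 0.709, 0.705, 0.0]
wrist_force: [-1.0, 0.8, 2.1]
finger_gap: 0.035
grip_force: 40.7
```

Contact. Release, rise straight up and retreat to the right.

Call:
step_arm([
  [0,0,0],
  [0,0,0],
  [0,0,0],
  [0,0,-3],
  [0,0,-7],
  [0,0,-12],
  [0,0,-16],
  [0,0,-16],
], twist=[0,0,0,0,0,0,0,0], gripper=0.2)

```text
clock: 69.9
tool_pos: [0.5853, 0.0132, 0.2891]
eef_rot: [0.003, 0.709, 0.705, 0.003]
wrist_force: [-0.7, -0.1, -0.8]
finger_gap: 0.051
grip_force: 0.0
```

Call:
step_arm([
  [-6,-3,0],
  [-12,-7,0],
  [-18,-10,0],
  [-24,-13,0],
  [-30,-16,0],
  [-34,-18,0],
  [-34,-18,0],
  [-34,-18,0],
], twist=[0,0,0,0,0,0,0,0])

```text
clock: 70.9
tool_pos: [0.4011, -0.3257, 0.2827]
eef_rot: [-0.001, 0.709, 0.705, 0.0]
wrist_force: [-0.5, 0.6, -0.5]
finger_gap: 0.0509
grip_force: 0.0
```

```bash
python3 -c "
from h import *
im=get_image('top'); P=cloud(im)
S=np.concatenate([P[174:190,285:352].reshape(-1,3),P[212:224,295:340].reshape(-1,3)]); S=S[S[:,2]<.06]
c=fitp(S); print(np.degrees(c[0][:2]),c[0][2],c[1:]); level(im)
t=P[185:235,280:350]; m=t[...,2]>.165; n,l,st,ce=cv2.connectedComponentsWithStats(m.astype(np.uint8))
for k in range(1,n): print('stopper top',np.nanmean(t[l==k],0),np.nanmax(t[l==k][:,2]),st[k,4])
s=get_image('side')
a=cv2.resize(im['color'][140:260,200:400],None,fx=3,fy=3); b=cv2.resize(s['color'][150:290,220:420],None,fx=3,fy=3)
a=cv2.resize(a,(400,240)); b=cv2.resize(b,(500,350)); o=np.zeros((600,500,3),np.uint8); o[:240,:400]=a; o[245:595]=b
cv2.imwrite('pics/f.png',o[:,:,::-1])"
```

```text
[-0.07400804 -0.17205479] 0.04908365375183376 (np.float64(0.0020126691072095805), 1411, array([0.60615914, 0.01596073]))
slope deg x,y: [-0.03286462  0.02808292] raw [-0.09326717 -0.08492285] [-0.06040255 -0.11300578] plate z 0.04914582351970261 bench z 0.0003614352352549746 0.002013016516501497 1735 0.002128583537715763 2140 [0.58357171 0.01495236]
stopper top [0.58296772 0.01413242 0.18124984] 0.18695922925210223 40
stopper top [ 0.58526003 -0.05820949  0.18098498] 0.18615911222487333 40
stopper top [0.57884749 0.08836337 0.18116406] 0.18641808742177995 43
```

View pics/f.png

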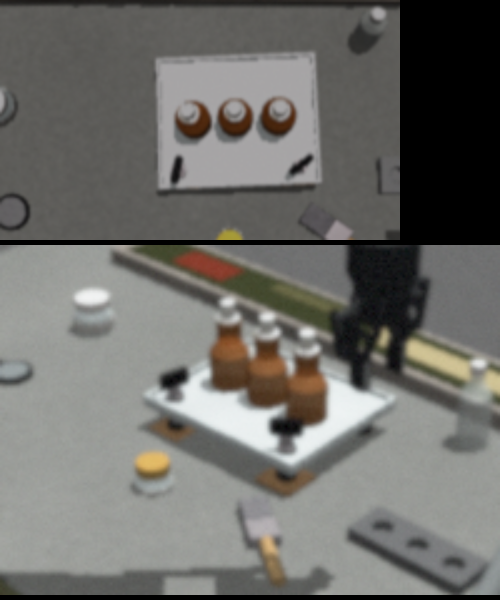

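All three flasks stand stoppered and upright on the level plate, at (192,118), (235,117) and (278,116) in the upper half. The stopper tops are all at 181 mm and the bystanders are where they were. Handing in.

```bash
python3 -c "
from workcell import env
print(env.close_job())"
```

```text
the job is handed in; nothing more can be done
None
```

The job is handed in at about 71 s: the stand measures level to within about 0.1°, its four-foot load share is inferred from that rather than measured, all three flasks are stoppered and upright on the plate, and the bystanders in view are where they were.

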